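# Reject the failed heat sink

## Robot

A 6-joint arm with a two-finger parallel gripper is mounted at the origin on the work surface. World frame = base frame: x ahead of the robot, y to its left, z up, the work surface at z = 0. Lengths are in m, angles in rad, forces in N, time in s.
With the tool pointing down it reaches from about 0.375 to 0.9 m from the base axis. Payload 3.1 kg.
Tool frame: the origin (TCP) lies between the finger pads; the fingertips stand 22 mm ahead of it and the grasp point (between the pads) lies 3 mm ahead of it; z points along the fingers, y is the direction in which the jaws open and shut (so a half turn about z gives the same grasp; the last joint's range is limited). The gripper opens to 85 mm and grips with 20 to 120 N. Pads are 22 mm wide; open, the fingers measure 114 mm over their backs; the gripper's body (76 mm by 85 mm) begins 54 mm behind the grasp point. The pads swing forward as they close: fully open they stand 13 mm farther back than shut.
Start: joints at [1.083, 0.527, 1.433, -0, 1.181, -0.178], TCP at [0.19, 0.595, 0.253] pointing down, gripper open.
Joint ranges: [-3.08, 3.08], [-0.75, 2.2], [0.22, 2.44], [-1.43, 4.57], [0, 2.65], [-2.85, 2.85]. Speed limits (rad/s): [2.79, 2.79, 3.14, 3.14, 3.14, 3.14].

## Interface

Orientations are given as a unit quaternion [x, y, z, w].
In Python, from station import status, snapshot, manip gives the robot as it stands.
- The arm moves only by the tool move_arm, never from a script. Its argument "plan" is a list that holds one entry, the list of rows, each a list of 7 numbers: the turn, a rotation vector about the tool's x, y, z scaled (see below), then the shift along the tool's x, y, z scaled (see below), then the closure, from 0 (fully open) to 1 (shut). A call has exactly 8 rows; each row is the pose to reach, as a shift and turn from the pose commanded when the call began, along the tool's axes at that moment; what a row does not reach only later rows make up. The controller multiplies each number of a shift by 100 mm and each number of a turn by pi/4 rad. A row lasts 1/8 s, in which the tool goes at most 62.5 mm and 10.7 degrees, less where a joint would pass 70% of its speed; a pose out of reach is approached as far as the arm can. A call with a number of a shift or a turn outside -1 to 1 is refused whole. A call with a gripper value outside its range is refused whole. The fingers move at their own pace and stop on an object; "force" is the grip in N (left out, the last holds). Time passes only in rows, so rows that repeat a pose let the fingers close, or fill a call up. It gives the time, the measured TCP pose, the force and the opening at its end, in the units of the state.
- status.sense(): the state, without advancing time (a new reading comes with each control period).
- snapshot(name): name is "scene" or "top" or "wrist"; returns a dict with "img" (480x640x3 uint8, red, green, blue), "depth" (480x640 float32, m along the optical axis (not along the pixel's ray), 0 where there is no reading), "mtx" (3x3 intrinsics, pixels), "T" (4x4, takes a point from camera to world coordinates). Camera axes: x right, y up, looking along -z (the intrinsics and any distortion apply to the point x, -y, -z); pixel columns grow to the right and rows downward; lengths in m; the calibration is good to about 2 mm. A picture is of the moment at which its call begins.
- manip.sign_off(): hands the job in, once; it reports no verdict.
The state is a dict: "t": time; "q": joint angles; "qd": joint speeds; "tau": joint torques, N m; "tcp_pos": TCP position; "tool_rot": TCP orientation; "force": force on the tool from outside, world axes, zero at the start; "ft_torque": the same for the moment, N m; "finger_gap": opening from 0.0 (shut) to 1.0 (fully open).
Only numpy, scipy, OpenCV 4.12 (cv2) and the standard library are available. Lean on these libraries where they do the work, as an engineer would, in place of code of your own. Each camera call takes 0.05 s, during which the arm holds its last target. There are 200 camera calls.

## Task

The finned heat sink on the black inspection ledge has failed its check. Push it across the ledge and off the open edge on the chute side, so that it drops into the reject chute below and comes to rest in the chute's pan; do not lift it. Leave the plain aluminium housing and the transformer where they stand on the ledge.

Things in the scene. Friction and masses are not known exactly. Their poses are not given: they have to be found in the camera images.
- stand: Fixed stand. Origin: table level, below the middle of the black ledge's open edge; x points out over the chute (the way to push), y along the edge. Ledge: top 140 mm up, x -160 to 0, 346 wide, no lip. Dividers 4 thick, 15 high at y ±55, ±165 make 3 lanes, open at both ends, one part in each. Aluminium chute, x 0 to 200, all lanes wide: slide to a pan floor 8 mm up; side walls 90 high, end wall 60.
- heatsink_center (a point): Aluminium heat sink, 50 x 50 mm, 32 mm high: flat base with six upright parallel fins, about 95 g, loose on the ledge, near the middle of one of the lanes, its sides turned up to 12 degrees from the stand's axes. The point is its centre, half-way up (16 mm above the ledge). Its y axis runs along the fins, z up.
- housing_center (a point): Bystander: plain closed aluminium housing with a flat lid and four screws, 50 x 50 x 32 mm high, loose on the ledge in another lane. The point is its centre, half-way up.
- transformer_center (a point): Bystander: small transformer, dark steel core with a copper winding, 50 x 54 x 44 mm high, loose on the ledge in another lane. The point is its centre, half-way up.
Things that resemble listed ones, but are neither listed nor needed, are in the scene too. Leave any turquoise or yellow look-alike of the part that bears heatsink_center alone.

How it is judged:
At the end, for the whole second after the job is handed in: The heat sink lies at rest in the chute's pan, any way up: its centre within the chute's walls and less than 60 mm above the table; the housing and the transformer are within 15 mm of where they began (x of heatsink_center in the frame of stand between 0.02 and 0.196 m and y of heatsink_center in the frame of stand between -0.17 and 0.17 m and z of heatsink_center in the frame of stand below 0.06 m and linear speed of heatsink below 0.02 m/s and distance of each of housing_center, transformer_center from where it was at the start of the episode below 0.015 m); the robot touches nothing.
It fails at once if the heat sink is lifted: its centre rises more than 25 mm above its height on the ledge (z of heatsink_center in the frame of stand above 0.181 m).
It fails at once if the housing is moved more than 15 mm (distance of housing_center from where it was at the start of the episode above 0.015 m).
It fails at once if the transformer is moved more than 15 mm (distance of transformer_center from where it was at the start of the episode above 0.015 m).
It also fails if it takes over 29 s, if anything falls off the work surface, if the arm or the gripper's body presses on something with over 40 N, if the wrist force passes 120 N, or if a joint passes its speed limit or range.

## Working session

There is one attempt and no reset: what is moved stays moved. The work goes in short steps, Python scripts to look and compute and a tool call to move; the robot and the scene stay as the last step left them, time stands still between calls to the robot, and variables do not carry over. Pictures are saved under pics/ and viewed, on a budget of 10 in all, crops included, one or two more only if the job needs it, and the job is handed in when it is done.

Besides the shell and the picture viewer there is one more tool, called after ">>>" as name(argument=value, ...) on one line, values as JSON. move_arm: Moves the arm, as the interface text tells. Its arguments: {"type":"object","properties":{"plan":{"type":"array"},"force":{"type":"number"}},"required":["plan"]}

```bash
mkdir -p pics
python3 - <<'E'
from station import status,snapshot
import cv2,numpy as np
for n in("scene","top"):
    s=snapshot(n);np.savez(f"pics/{n}0.npz",**s);cv2.imwrite(f"pics/{n}0.png",s["img"][...,::-1])
    print(n,s["mtx"].tolist(),s["T"].round(3).tolist())
print(status.sense())
E
```

```text
scene [[516.690862057841, 0.0, 318.9363216289938], [0.0, 516.690862057841, 249.66832503438576], [0.0, 0.0, 1.0]] [[0.861, -0.424, 0.282, 0.743], [0.509, 0.704, -0.496, -0.316], [0.012, 0.57, 0.822, 0.758], [0.0, 0.0, 0.0, 1.0]]
top [[435.9468837491339, 0.0, 325.1055012763323], [0.0, 435.9468837491339, 241.05643906539112], [0.0, 0.0, 1.0]] [[0.014, 0.974, -0.225, 0.364], [-1.0, 0.014, -0.002, 0.089], [0.001, 0.225, 0.974, 0.871], [0.0, 0.0, 0.0, 1.0]]
{'t': 0.1, 'q': array([ 1.08348168e+00,  5.28376682e-01,  1.43377617e+00,  1.31384097e-05,
        1.18140502e+00, -1.78473667e-01]), 'qd': array([ 0.00011237, -0.00055831, -0.00361099,  0.0004477 ,  0.00078968,
        0.00131922]), 'tau': array([-2.17268780e-04, -4.43309212e+01, -1.78585660e+01, -2.46662630e-04,
        3.97230047e-03, -1.99040272e-05]), 'tcp_pos': array([0.18963815, 0.59490338, 0.25242866]), 'tool_rot': array([ 1.53809904e-01,  9.88099969e-01, -9.26681498e-04, -3.26838924e-04]), 'force': array([-0.35003483,  0.47117506,  0.98015416]), 'ft_torque': array([-0.00983741,  0.01770758, -0.01902084]), 'finger_gap': 1.0021842285296705}
```

View pics/top0.png

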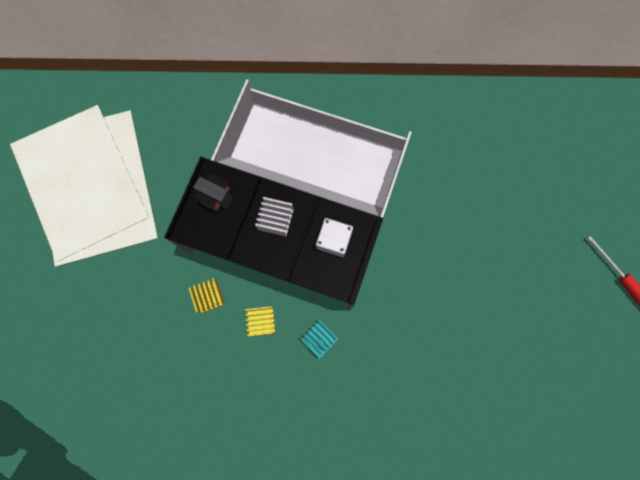

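View pics/scene0.png

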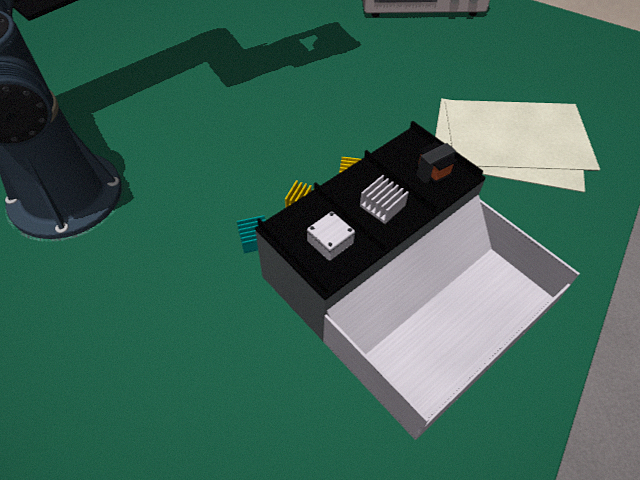

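The top view shows the heat sink in the middle lane at about (275,215). The housing is at (335,236) and the transformer at (212,190). The ledge's open-edge corners are at about (203,160) and (382,213). The scene view agrees. Next I measure the stand frame and the heat sink.

```bash
cat > h.py <<'E'
import numpy as np,cv2
def ray(s,uv,z):
    uv=np.atleast_2d(uv).astype(float);K,T=s["mtx"],s["T"]
    d=np.c_[(uv[:,0]-K[0,2])/K[0,0],-(uv[:,1]-K[1,2])/K[1,1],-np.ones(len(uv))]@T[:3,:3].T
    return T[:3,3]+d*((z-T[2,3])/d[:,2])[:,None]
def cloud(s):
    v,u=np.mgrid[:480,:640];K,T,D=s["mtx"],s["T"],s["depth"]
    P=np.stack([(u-K[0,2])/K[0,0]*D,-(v-K[1,2])/K[1,1]*D,-D],-1)
    return P@T[:3,:3].T+T[:3,3]
E
python3 - <<'E'
from h import *
s=dict(np.load("pics/top0.npz"));P=cloud(s);img=s["img"].astype(int)
# ledge: depth points near z=.14 in the ledge region
Z=P[...,2];u=np.arange(640)[None];v=np.arange(480)[:,None]
reg=(u>150)&(u<400)&(v>145)&(v<315)&(s["depth"]>0)
m=reg&(Z>.13)&(Z<.2)&~((img.max(2)>70)&(Z<.15))
m=cv2.morphologyEx(m.astype(np.uint8),cv2.MORPH_OPEN,np.ones((5,5)))
pts=P[m>0][:,:2].astype(np.float32)
r=cv2.minAreaRect(pts);print("rect",r);print(cv2.boxPoints(r))
print("ledge z",np.median(Z[(m>0)&(img.max(2)<40)]))
for n,(a,b,c,d) in dict(hs=(250,300,190,240),hou=(310,362,210,262),tr=(188,238,170,215)).items():
    k=np.zeros_like(reg);k[c:d,a:b]=1;k&=(Z>.165)&(Z<.195)
    q=P[k].astype(np.float32);rr=cv2.minAreaRect(q[:,:2].copy());print(n,len(q),np.percentile(q[:,2],[5,50,95]).round(3),rr,q.min(0),q.max(0))
for n in("scene",):
    s=dict(np.load(f"pics/{n}0.npz"));print(ray(s,[[482,177],[326,297],[260,225],[414,125]],.14).round(4))
s=dict(np.load("pics/top0.npz"));print(ray(s,[[203,160],[382,213],[353,303],[167,238]],.14).round(4))
E
```

```text
rect ((0.5545107126235962, 0.17811225354671478), (0.3409869074821472, 0.16052204370498657), 71.47530364990234)
[[ 0.42424023  0.04195261]
 [ 0.5764451  -0.00904739]
 [ 0.6847812   0.3142719 ]
 [ 0.5325763   0.3652719 ]]
ledge z 0.14013916240999658
hs 444 [0.166 0.171 0.174] ((0.5692368745803833, 0.1769523173570633), (0.0504886656999588, 0.050772763788700104), 77.04572296142578) [0.53913605 0.14703928 0.16507085] [0.5981902  0.2065586  0.17522214]
hou 903 [0.169 0.172 0.174] ((0.5342487692832947, 0.07518142461776733), (0.0502200573682785, 0.05064762011170387), 72.93302154541016) [0.502896   0.04452175 0.16503361] [0.5656664  0.10559234 0.17527707]
tr 839 [0.173 0.181 0.185] ((0.6080222725868225, 0.2824403643608093), (0.05411270260810852, 0.05021766200661659), 63.729373931884766) [0.5791157  0.25420025 0.16519837] [0.63740504 0.31013626 0.18703803]
[[ 0.6846  0.3174  0.14  ]
 [ 0.5796 -0.0056  0.14  ]
 [ 0.4323  0.0504  0.14  ]
 [ 0.5385  0.3726  0.14  ]]
[[ 0.6786  0.3122  0.14  ]
 [ 0.5841 -0.0079  0.14  ]
 [ 0.4272  0.0427  0.14  ]
 [ 0.5338  0.363   0.14  ]]
```

>>> move_arm(plan=[[[0,0,0.018,-0.125,-0.086,0,0.7],[0,0,0.018,-0.25,-0.172,0,0.7],[0,0,0.018,-0.375,-0.258,0,0.7],[0,0,0.018,-0.5,-0.345,0,0.7],[0,0,0.018,-0.625,-0.43,0,0.7],[0,0,0.018,-0.75,-0.517,0,0.7],[0,0,0.018,-0.875,-0.603,0,0.7],[0,0,0.018,-1,-0.69,0,0.7]]])

```text
t: 1.1
tcp_pos: [0.2648, 0.4985, 0.2534]
tool_rot: [0.161, 0.987, 0.0, 0.0]
force: [-1.7, 0.5, -0.4]
finger_gap: 0.299
```

>>> move_arm(plan=[[[0,0,0,-0.125,-0.086,0,0.7],[0,0,0,-0.25,-0.172,0,0.7],[0,0,0,-0.375,-0.258,0,0.7],[0,0,0,-0.5,-0.345,0,0.7],[0,0,0,-0.625,-0.43,0,0.7],[0,0,0,-0.75,-0.517,0,0.7],[0,0,0,-0.875,-0.603,0,0.7],[0,0,0,-1,-0.69,0,0.7]]])

```text
t: 2.1
tcp_pos: [0.3378, 0.4013, 0.2533]
tool_rot: [0.161, 0.987, 0.0, 0.0]
force: [-0.6, -0.2, -0.5]
finger_gap: 0.299
```

>>> move_arm(plan=[[[0,0,0,-0.125,-0.086,0,0.7],[0,0,0,-0.25,-0.172,0,0.7],[0,0,0,-0.375,-0.258,0,0.7],[0,0,0,-0.5,-0.345,0,0.7],[0,0,0,-0.625,-0.43,0,0.7],[0,0,0,-0.75,-0.517,0,0.7],[0,0,0,-0.875,-0.603,0,0.7],[0,0,0,-1,-0.69,0,0.7]]])

```text
t: 3.1
tcp_pos: [0.4107, 0.3041, 0.2533]
tool_rot: [0.161, 0.987, 0.0, 0.0]
force: [-0.8, -0.4, -0.2]
finger_gap: 0.304
```

>>> move_arm(plan=[[[0,0,0,-0.125,-0.086,0,0.7],[0,0,0,-0.25,-0.172,0,0.7],[0,0,0,-0.375,-0.258,0,0.7],[0,0,0,-0.5,-0.345,0,0.7],[0,0,0,-0.625,-0.43,0,0.7],[0,0,0,-0.75,-0.517,0,0.7],[0,0,0,-0.875,-0.603,0,0.7],[0,0,0,-1,-0.69,0,0.7]]])

```text
t: 4.1
tcp_pos: [0.4836, 0.207, 0.2533]
tool_rot: [0.161, 0.987, 0.0, 0.0]
force: [0.4, -0.1, -0.1]
finger_gap: 0.299
```

>>> move_arm(plan=[[[0,0,0,-0.15,0,0,0.7],[0,0,0,-0.29,0,0.05,0.7],[0,0,0,-0.29,0,0.2,0.7],[0,0,0,-0.29,0,0.37,0.7],[0,0,0,-0.29,0,0.54,0.7],[0,0,0,-0.29,0,0.7,0.7],[0,0,0,-0.29,0,0.8,0.7],[0,0,0,-0.29,0,0.83,0.7]]])

```text
t: 5.1
tcp_pos: [0.51, 0.1986, 0.1694]
tool_rot: [0.161, 0.987, -0.0, -0.001]
force: [-0.9, 0.7, 0.8]
finger_gap: 0.299
```

Run:
```python
from station import status,snapshot
import cv2
s=snapshot("scene");cv2.imwrite("pics/s1.png",cv2.resize(s["img"][90:310,220:520,::-1],None,fx=2.5,fy=2.5))
d=status.sense();print(d["tcp_pos"],d["force"])
```

```text
[0.51021039 0.19863954 0.16957209] [-0.11992925  0.69448377 -0.13749244]
```

View pics/s1.png

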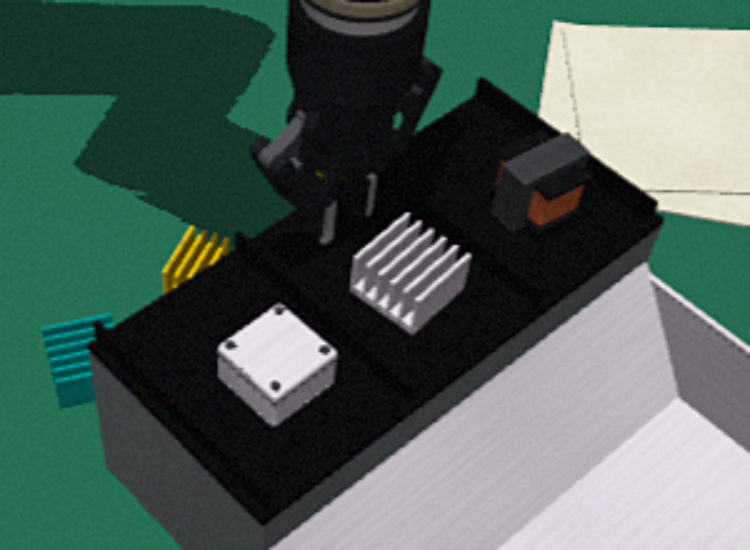

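The fingers, at (330,235) and (372,195) in the crop, stand behind the heat sink, clear of the dividers. Now I push.

>>> move_arm(plan=[[[0,0,0,-0.08,0.01,0,0.7],[0,0,0,-0.18,0.01,0,0.7],[0,0,0,-0.3,0.01,0,0.7],[0,0,0,-0.42,0.01,0,0.7],[0,0,0,-0.54,0.01,0,0.7],[0,0,0,-0.66,0.01,0,0.7],[0,0,0,-0.76,0.01,0,0.7],[0,0,0,-0.8,0.01,0,0.7]]])

```text
t: 6.15
tcp_pos: [0.5875, 0.1738, 0.1702]
tool_rot: [0.161, 0.987, 0.0, 0.0]
force: [-0.2, -0.0, -0.1]
finger_gap: 0.303
```

Run:
```python
from station import status,snapshot
import cv2
s=snapshot("scene");cv2.imwrite("pics/s2.png",cv2.resize(s["img"][90:310,220:520,::-1],None,fx=2.5,fy=2.5))
d=status.sense();print(d["tcp_pos"],d["force"])
```

```text
[0.58770351 0.17378081 0.17020586] [1.17658733 0.10227008 0.38876766]
```

View pics/s2.png

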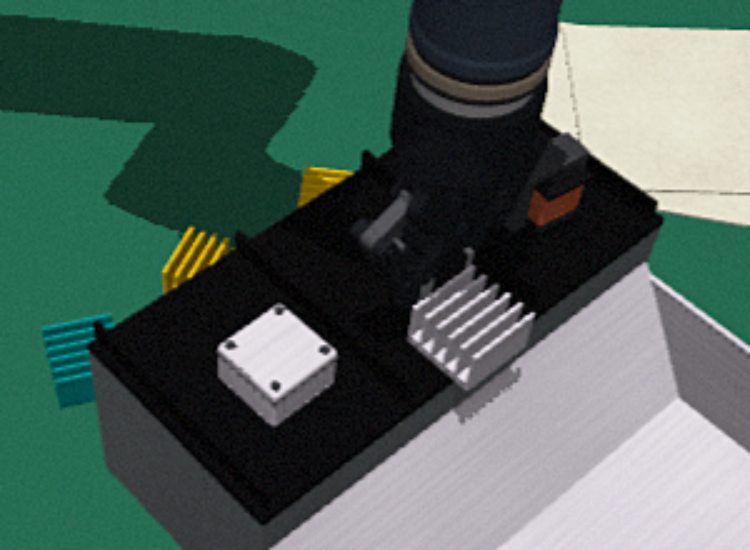

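The heat sink overhangs the edge at (470,330) in the crop and is square to the push. The bystanders have not moved. I push on, over the edge.

>>> move_arm(plan=[[[0,0,0,-0.15,0,0,0.7],[0,0,0,-0.32,0,0,0.7],[0,0,0,-0.48,0,0,0.7],[0,0,0,-0.62,0,0,0.7],[0,0,0,-0.68,0,0,0.7],[0,0,0,-0.68,0,0,0.7],[0,0,0,-0.66,0,-0.15,0.7],[0,0,0,-0.6,0,-0.4,0.7]]])

```text
t: 7.2
tcp_pos: [0.6426, 0.1553, 0.2106]
tool_rot: [0.161, 0.987, -0.0, -0.001]
force: [-0.5, 0.2, 0.5]
finger_gap: 0.3
```

>>> move_arm(plan=[[[0,0,0,0.1,0,-0.3,0.7],[0,0,0,0.3,0,-0.6,0.7],[0,0,0,0.5,0,-0.8,0.7],[0,0,0,0.7,0,-0.8,0.7],[0,0,0,0.85,0,-0.8,0.7],[0,0,0,1,0,-0.8,0.7],[0,0,0,1,0,-0.8,0.7],[0,0,0,1,0,-0.8,0.7]]])

```text
t: 8.2
tcp_pos: [0.5493, 0.1868, 0.2902]
tool_rot: [0.161, 0.987, -0.0, 0.0]
force: [-0.5, -0.6, 0.6]
finger_gap: 0.302
```

Run:
```python
from station import status,snapshot
from h import *
s=snapshot("scene");cv2.imwrite("pics/s3.png",s["img"][...,::-1])
t=snapshot("top");np.savez("pics/top3.npz",**t)
E0=np.array([.6304,.1527]);ex=np.array([.948,-.318]);ey=np.array([.318,.948])
for n,c in(("scene",s),("top",t)):
    P=cloud(c);d=P[...,:2]-E0;x=d@ex;y=d@ey;Z=P[...,2]
    m=(c["depth"]>0)&(x>.06)&(x<.185)&(abs(y)<.155)&(Z>.016)&(Z<.12)
    # clear of the slide: print sizes along x
    for lo in(.06,.09,.12,.15):
        k=m&(x>=lo)&(x<lo+.03);print(n,lo,k.sum(),np.median(Z[k]) if k.any() else 0,np.median(y[k]) if k.any() else 0)
P=cloud(t);Z=P[...,2]
for n,(a,b,e,f) in dict(hou=(310,362,210,262),tr=(188,238,170,215)).items():
    k=np.zeros(Z.shape,bool);k[e:f,a:b]=1;k&=(Z>.165)&(Z<.195)
    print(n,k.sum(),cv2.minAreaRect(P[k][:,:2].astype(np.float32)))
d=status.sense();print(d["t"],d["tcp_pos"],d["force"])
```

```text
scene 0.06 489 0.040413929286655326 0.0027302663475427215
scene 0.09 670 0.04028517934682485 0.003288009720916857
scene 0.12 11 0.029520587692621114 0.026242759952639836
scene 0.15 0 0 0
top 0.06 366 0.03918223894444889 0.003925607884188151
top 0.09 309 0.039567324181649766 0.0025068684811800942
top 0.12 0 0 0
top 0.15 0 0 0
hou 896 ((0.5341644883155823, 0.0749693363904953), (0.05018065124750137, 0.05082852765917778), 72.14993286132812)
tr 0 ((0.0, 0.0), (0.0, 0.0), 0.0)
8.3 [0.54944428 0.18660214 0.2901061 ] [ 0.13522534 -0.00090906 -0.35255761]
```

View pics/s3.png

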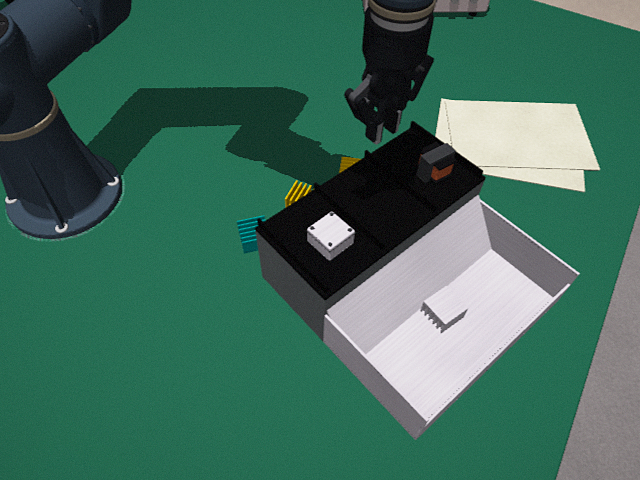

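The heat sink lies upside down and flat in the pan at (444,310). The housing measures unmoved, and the transformer at (436,162) looks unmoved. The arm hides the transformer from the top camera, so I check it by scene-view depth and then hand in.

Run:
```python
from station import status,snapshot,manip
from h import *
a=dict(np.load("pics/scene0.npz"));b=snapshot("scene")
c=[]
for s in(a,b):
    P=cloud(s)[140:190,410:465].reshape(-1,3);q=P[(P[:,2]>.165)&(P[:,2]<.195)];c.append(q.mean(0));print(len(q),c[-1].round(4))
d=np.linalg.norm(c[0]-c[1]);print("transformer shift",d)
if d<.005: print(manip.sign_off())
```

```text
899 [0.6127 0.2789 0.1799]
895 [0.6127 0.2788 0.18  ]
transformer shift 9.679785040501152e-05
the job is handed in; nothing more can be done
None
```

I pushed the finned heat sink along the middle lane and off the open edge with half-closed fingers, without lifting it. I then raised the arm clear and handed the job in at about 8.4 s.

Last checks:
- **Heat sink:** it lies upside down and flat in the pan, at about x = 0.09 m, y = 0.003 m in the stand frame. Its top is about 40 mm above the table, which is the 8 mm floor plus its 32 mm height. I did not measure its speed, but the scene and top views, taken one after the other, agreed on its position.
- **Housing:** it moved about 0.2 mm by the top camera.
- **Transformer:** it moved about 0.1 mm by the scene camera. The top-camera check gave no reading because the arm hid it.
- **Robot:** the gripper is clear of everything, with wrist force near zero.

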